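# Dump the spent vial with the latched tipping bucket

## Robot

A 7-joint arm with a two-finger parallel gripper is mounted at the origin on a cart in front of the work surface, level with it; the furniture and walls round the work are solid. World frame = base frame: x ahead of the robot, y to its left, z up, the work surface at z = 0. Lengths are in m, angles in rad, forces in N, time in s.
With the tool pointing down it reaches from about 0.4 to 0.85 m from the base axis. Payload 10.4 kg.
Tool frame: the origin (TCP) lies on the centre line of the jaws, within the pads' length; the fingertips stand 11 mm ahead of it and the grasp point (between the pads) lies 8 mm behind it (tip_reach is the distance from the TCP to the fingertips, in m); z points along the fingers, y is the line along which they close (so a half turn about z gives the same grasp; the last joint's range is limited). The gripper opens to 85 mm and grips with 20 to 120 N. Pads are 22 mm wide; open, the fingers measure 114 mm over their backs; the gripper's body (76 mm by 85 mm) begins 54 mm behind the grasp point. The pads swing forward as they close: fully open they stand 13 mm farther back than shut.
Start: joints at [1.316, 0.332, -0.065, 1.46, 0.022, 1.35, -0.088], TCP at [0.144, -0.608, 0.242] pointing down, gripper open.
Joint ranges: [-2.6, 2.6], [-0.5, 2.12], [-1.47, 1.34], [0.16, 2.42], [-1.27, 4.41], [0.06, 2.06], [-2.6, 2.6]. Speed limits (rad/s): [2.22, 2.22, 2.79, 2.79, 3.14, 3.14, 3.14].

## Interface

Orientations are given as a unit quaternion [x, y, z, w].
In Python, from workcell import get_obs, camera, hand_in, tip_reach gives the robot as it stands. The module is installed in compiled form; this text tells all that it offers.
- The arm moves only by the tool move_arm, never from a script. Its argument "plan" is a list of rows, each an object with "delta_pos": the shift along the tool's x, y, z in fractions of the full range, 1 being 0.8 m, a list of three; "turn": the turn, a rotation vector about the tool's x, y, z in parts of the range, where 1.0 means 90 degrees, a list of three; "fingers": the closure, from 0 (fully open) to 1 (shut). A call has 1 to 12 rows; each row is the pose to reach, as a shift and turn from the pose commanded when the call began, along the tool's axes at that moment; what a row does not reach only later rows make up. A row lasts 1/8 s, in which the tool goes at most 62.5 mm and 10.7 degrees, less where a joint would pass 70% of its speed; a pose out of reach is approached as far as the arm can. A shift or turn number past 1, either way, is cut back to 1. A call with a gripper value outside its range is refused whole. The fingers move at their own pace and stop on an object; "force" is the grip in N (left out, the last holds). Time passes only in rows, so rows that repeat a pose let the fingers close. It gives the time, the measured TCP pose, the force, the opening and the grip force at its end, in the units of the state.
- get_obs(): the state, without advancing time (a new reading comes with each control period).
- camera(name): name is "side" or "top" or "wrist"; returns a dict with "color" (384x512x3 uint8, red, green, blue), "range_z" (384x512 float32, m along the optical axis (not along the pixel's ray), 0 where there is no reading), "fx", "fy", "cx", "cy" (pixels), "k1" (the pictures are not rectified: a ray, as slopes to the right and down, at radius r is drawn at 1 + k1 r^2 times it, then the intrinsics apply), "R" (3x3) and "t" (3): a world point X has camera coordinates R X + t; the wrist camera has in their place "tool_from_camera" (4x4, takes a point from camera to tool coordinates, whose origin is the TCP and whose axes are the flange's). Camera axes: x right, y down, z forward; pixel columns grow to the right and rows downward; lengths in m; the calibration is good to about 2 mm. A picture is of the moment at which its call begins: read the wrist's pose just before it.
- hand_in(): hands the job in; it is judged then, once.
The state is a dict: "clock": time; "joint_pos": joint angles; "joint_velocities": joint speeds; "tau": joint torques, N m; "position": TCP position; "ee_rot": TCP orientation; "ft_force": force on the tool from outside, world axes, zero at the start; "torque": the same for the moment, N m; "grip_width": opening from 0.0 (shut) to 1.0 (fully open); "grasp_force": force on a finger pad.
Only numpy, scipy, OpenCV 4.12 (cv2) and the standard library are available. Lean on these libraries where they do the work, as an engineer would, in place of code of your own. Each camera call takes 0.05 s, during which the arm holds its last target. There are 200 camera calls.

## Task

Two identical small tipping stands are on the desk; one of them has a spent glass vial standing in its bucket. Without touching the vial, press that stand's side paddle down past the latch as far as it will go and hold it there a moment so that the vial drops into the steel tray below, then let the bucket swing fully home. Leave the other, empty bucket alone.

Things in the scene. Friction and masses are not known exactly. Their poses are not given: they have to be found in the camera images.
- tipper: Stand that holds the vial: grey base 250 x 150 x 8 mm, bolted down, 165 mm tall. Origin: on the desk below the hinge; z up, own x = dumping direction. Hinge shaft along own y, 110 mm up. Bucket (front open, walls 40 mm, floor 119 mm up) at x -71 to 15, y -36 to 36 mm. Tipped, it rises to 195 mm over x 0 to 45 mm: keep the gripper's body on the paddle's side (-y) of it.
- paddle (a point): Point on the rubber top of the paddle, where to press straight down with closed fingertips. At rest at x 47, y -130, z 155 mm from the stand's origin; turns with the shaft. Plate 105 mm long from the shaft outward, 42 mm wide (along y). It slopes up along +x at 40 degrees at rest, down at 35 when fully pressed; over x 47 mm its top is then 83 mm above the desk (wide tips stop up to 20 mm higher).
- tray (a point): Centre of the inner floor of this stand's steel catch tray, 11 mm above the desk, at x 55, y 0 mm from the stand's origin. Inside 144 mm (along the stand's x) by 90 mm, rim 53 mm above the desk. It lies below the bucket's open front.
- bucket (a joint): Hinge of the bucket with the vial, rad: 0 = level, home; grows as the paddle goes down; 1.31 = fully tipped (75 degrees), solid stop. A spring always pulls it home; a sprung roller latch adds resistance in the first 0.6 rad or so. Pressing takes about 4 to 14 N, more at the stop. Released, it swings home by itself from any angle.
- vial: The spent glass vial, 16 mm in diameter, 38 mm tall, standing upright in the bucket of this stand. Origin: centre of its underside, z along its axis.
- spare_bucket (a joint): Hinge of the bucket of the other, identical but empty stand, about 0.3 to 0.5 m to the left or right of the first; rad, 0 = home. To be left alone.

How it is judged:
By the outcome, as a careful person would: the job done as asked, in the order asked, and still so for the second after the job is handed in, with the robot touching nothing.
It also fails if it takes over 32 s, if anything falls off the work surface, if the arm or the gripper's body presses on something with over 40 N, if the wrist force passes 120 N, or if a joint passes its speed limit or range.

## Working session

There is one attempt and no reset: what is moved stays moved. The work goes in short steps, Python scripts to look and compute and a tool call to move; the robot and the scene stay as the last step left them, time stands still between calls to the robot, and variables do not carry over. Pictures are saved under pics/ and viewed, at most 10 in all, crops included, and the job is handed in when it is done.

Besides the shell and the picture viewer there is one more tool, called after "Emit:" as name(argument=value, ...), one argument or row to a line, values as JSON. move_arm: Moves the arm, as the interface text tells. Its arguments: {"type":"object","properties":{"plan":{"type":"array","items":{"type":"object","properties":{"delta_pos":{"type":"array","items":{"type":"number"}},"turn":{"type":"array","items":{"type":"number"}},"fingers":{"type":"number"}}}},"force":{"type":"number"}},"required":["plan"]}

```bash
mkdir -p pics; cat > h.py <<'E'
import numpy as np, cv2
from workcell import *
def cloud(c):
    h,w=c["range_z"].shape
    u,v=np.meshgrid(np.arange(w),np.arange(h))
    K=np.array([[c["fx"],0,c["cx"]],[0,c["fy"],c["cy"]],[0,0,1]],float)
    p=cv2.undistortPoints(np.stack([u,v],-1).reshape(-1,1,2).astype(np.float64),K,np.array([c["k1"],0,0,0,0.])).reshape(h,w,2)
    z=c["range_z"]
    P=np.dstack([p[...,0]*z,p[...,1]*z,z])
    return (P-c["t"])@c["R"], z>0   # R^T (P-t)
E
python3 - <<'E'
from h import *
o=get_obs();print({k:np.round(o[k],3) for k in o},tip_reach)
ims=[]
for n in("top","side"):
    c=camera(n);P,m=cloud(c);np.savez(n+".npz",P=P,m=m,col=c["color"]);print(n,c["k1"],c["R"],c["t"])
    cv2.imwrite(f"pics/{n}.png",c["color"][...,::-1])
E
```

```text
{'clock': np.float64(0.0), 'joint_pos': array([ 1.316,  0.333, -0.065,  1.461,  0.022,  1.35 , -0.088]), 'joint_velocities': array([-0.001, -0.001, -0.   ,  0.   , -0.   ,  0.002,  0.001]), 'tau': array([-1.0000e-03, -6.2544e+01,  4.8000e-02, -3.9160e+01,  1.6000e-02,
        1.0000e-02, -0.0000e+00]), 'position': array([ 0.143, -0.608,  0.241]), 'ee_rot': array([ 0.993,  0.116, -0.   , -0.001]), 'ft_force': array([ 0.123,  0.414, -0.602]), 'torque': array([ 0.024, -0.007, -0.003]), 'grasp_force': np.float64(0.0), 'grip_width': np.float64(1.002)} 0.011
top -0.06231461124569056 [[ 0.01195134 -0.99991464  0.00528018]
 [-0.99266913 -0.01249956 -0.12021545]
 [ 0.12027119 -0.00380473 -0.99273378]] [0.01078534 0.55416529 0.9368713 ]
side -0.021956044005882358 [[-0.96877825 -0.24783939 -0.00665821]
 [-0.13162559  0.53689772 -0.83331599]
 [ 0.2101033  -0.80642202 -0.55275684]] [0.51182482 0.15795394 0.83202224]
```

View pics/top.png

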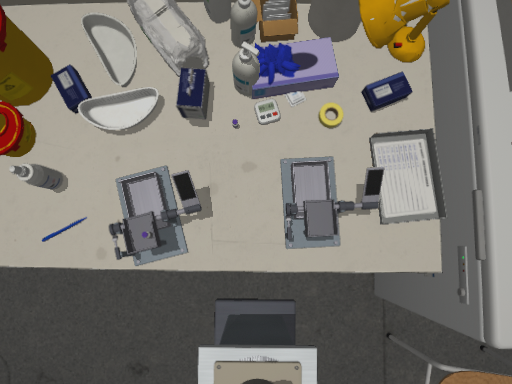

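View pics/side.png

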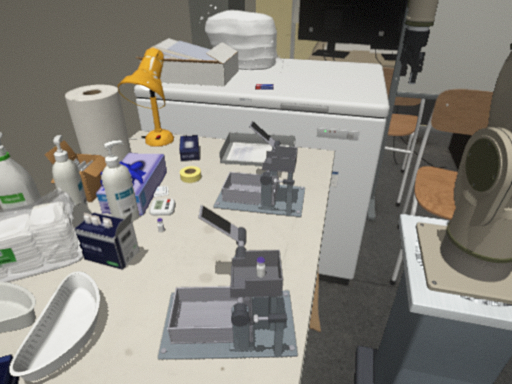

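The vial (purple cap) stands in the left stand: top (146,235), side (261,265). That stand's paddle is at top (187,192) and side (220,222). The right stand is empty. Next I'll measure the paddle plate and base.

```bash
python3 - <<'E'
from h import *
d=np.load("top.npz");P,m,col=d["P"],d["m"],d["col"]
print("base col",col[185,122],col[260,150],"paddle",col[190,187],P[190,187],"frame",col[176,180],"desk",P[150,220])
roi=np.zeros(m.shape,bool);roi[155:275,100:215]=1
# base plate: bluish grey
c=col.astype(int);z=P[...,2]
b=roi&m&(z>0.002)&(z<0.016)&(c[...,2]-c[...,0]>8)
q=P[b][:,:2];print(b.sum(),z[b].mean())
r=cv2.minAreaRect((q*1000).astype(np.float32));print("rect",r)
# tall points clusters
for n in("top","side"):
    d=np.load(n+".npz");P,m,col=d["P"],d["m"],d["col"];z=P[...,2]
    roi=np.zeros(m.shape,bool)
    if n=="top": roi[165:220,168:205]=1
    else: roi[200:245,192:245]=1
    k=roi&m&(z>0.09)&(z<0.23)
    q=P[k];print(n,k.sum(),np.percentile(q,[2,50,98],axis=0).round(3))
    dk=k&(col.astype(int).sum(-1)<150)
    q=P[dk];print("dark",dk.sum(),q.mean(0).round(4),np.percentile(q,[2,98],axis=0).round(3))
    mm=q.mean(0);w,v=np.linalg.eigh(np.cov((q-mm).T));print("axes",np.sqrt(w*12).round(3),v.T.round(3))
d=np.load("top.npz");print("vial top",d["P"][233:238,143:148].reshape(-1,3)[::4].round(3))
E
```

```text
base col [61 60 63] [120 129 136] paddle [29 29 27] [0.55333548 0.17338474 0.14808771] frame [29 29 29] desk [ 6.88766765e-01  1.10661927e-01 -3.32224830e-04]
1530 0.007907681044417452
rect ((503.2685546875, 297.20513916015625), (247.9484405517578, 147.96192932128906), 15.79686164855957)
top 884 [[0.493 0.15  0.112]
 [0.543 0.178 0.141]
 [0.591 0.22  0.179]]
dark 373 [0.5594 0.1793 0.156 ] [[0.502 0.16  0.117]
 [0.586 0.205 0.177]]
axes [0.005 0.041 0.08 ] [[ 0.614  0.183 -0.767]
 [-0.088  0.983  0.164]
 [-0.784  0.033 -0.62 ]]
side 715 [[0.503 0.152 0.114]
 [0.545 0.183 0.145]
 [0.588 0.204 0.178]]
dark 235 [0.5585 0.18   0.1567] [[0.535 0.163 0.137]
 [0.582 0.196 0.177]]
axes [0.002 0.028 0.065] [[-0.62  -0.178  0.764]
 [ 0.278 -0.961  0.001]
 [-0.734 -0.213 -0.645]]
vial top [[0.45  0.272 0.155]
 [0.45  0.262 0.155]
 [0.448 0.264 0.157]
 [0.446 0.267 0.155]
 [0.443 0.269 0.155]
 [0.441 0.271 0.155]
 [0.441 0.264 0.147]]
```

```bash
cat >> h.py <<'E'
from scipy.spatial.transform import Rotation as Ro
def delta(X):
    o=get_obs();return Ro.from_quat(o["ee_rot"]).inv().apply(np.array(X)-o["position"]).round(3)
E
python3 - <<'E'
from h import *
for X in [(.16,-.60,.33),(.30,-.50,.33),(.42,-.36,.33),(.51,-.2,.33),(.55,0,.32),(.558,.179,.25)]: print(X,delta(X))
E
```

```text
(0.16, -0.6, 0.33) [ 0.018 -0.004 -0.088]
(0.3, -0.5, 0.33) [ 0.177 -0.069 -0.088]
(0.42, -0.36, 0.33) [ 0.326 -0.178 -0.088]
(0.51, -0.2, 0.33) [ 0.45  -0.313 -0.088]
(0.55, 0, 0.32) [ 0.535 -0.498 -0.078]
(0.558, 0.179, 0.25) [ 0.584 -0.671 -0.008]
```

Units first: shifts go in shares of 0.8 m and turns go in shares of 90 degrees. So 0.45 m / 0.8 = 0.5625, 0.326 m / 0.8 = 0.4075.

Emit:
move_arm(
  plan=[
    {"delta_pos":[0.0225,-0.005,-0.075],"turn":[0,0,0],"fingers":1},
    {"delta_pos":[0.0375,-0.0125,-0.11],"turn":[0,0,0],"fingers":1},
    {"delta_pos":[0.1,-0.0375,-0.11],"turn":[0,0,0],"fingers":1},
    {"delta_pos":[0.1625,-0.0625,-0.11],"turn":[0,0,0],"fingers":1},
    {"delta_pos":[0.2213,-0.0863,-0.11],"turn":[0,0,0],"fingers":1},
    {"delta_pos":[0.2838,-0.1313,-0.11],"turn":[0,0,0],"fingers":1},
    {"delta_pos":[0.3463,-0.175,-0.11],"turn":[0,0,0],"fingers":1},
    {"delta_pos":[0.4075,-0.2225,-0.11],"turn":[0,0,0],"fingers":1},
    {"delta_pos":[0.4588,-0.2788,-0.11],"turn":[0,0,0],"fingers":1},
    {"delta_pos":[0.5125,-0.335,-0.11],"turn":[0,0,0],"fingers":1},
    {"delta_pos":[0.5625,-0.3913,-0.11],"turn":[0,0,0],"fingers":1},
    {"delta_pos":[0.5625,-0.3913,-0.11],"turn":[0,0,0],"fingers":1},
  ],
)

```text
clock: 1.6
position: [0.5116, -0.1947, 0.3302]
ee_rot: [0.993, 0.12, 0.0, -0.001]
ft_force: [0.7, -0.9, -0.6]
grip_width: 0.0
grasp_force: 0.0
```

```bash
python3 - <<'E'
from h import *
print(get_obs()["position"],get_obs()["joint_pos"].round(2))
for X in [(.54,-.08,.33),(.55,0,.32),(.558,.179,.25)]: print(X,delta(X))
E
```

```text
[ 0.51159172 -0.19470286  0.33017216] [ 0.68  0.16 -0.45  1.51  0.07  1.49 -1.1 ]
(0.54, -0.08, 0.33) [ 0.055 -0.105  0.   ]
(0.55, 0, 0.32) [ 0.084 -0.18   0.011]
(0.558, 0.179, 0.25) [ 0.134 -0.352  0.081]
```

To row units: -0.352 m / 0.8 = -0.44, -0.18 m / 0.8 = -0.225, -0.04 rad / 1.5708 = -0.0255.

Emit:
move_arm(
  plan=[
    {"delta_pos":[0.0338,-0.0625,0],"turn":[0,0,-0.0255],"fingers":1},
    {"delta_pos":[0.0688,-0.1313,0],"turn":[0,0,-0.0255],"fingers":1},
    {"delta_pos":[0.0875,-0.1788,0.0063],"turn":[0,0,-0.0255],"fingers":1},
    {"delta_pos":[0.105,-0.225,0.0125],"turn":[0,0,-0.0255],"fingers":1},
    {"delta_pos":[0.1213,-0.2825,0.0313],"turn":[0,0,-0.0255],"fingers":1},
    {"delta_pos":[0.1375,-0.3375,0.05],"turn":[0,0,-0.0255],"fingers":1},
    {"delta_pos":[0.1538,-0.39,0.075],"turn":[0,0,-0.0255],"fingers":1},
    {"delta_pos":[0.1675,-0.44,0.1],"turn":[0,0,-0.0255],"fingers":1},
    {"delta_pos":[0.1675,-0.44,0.1],"turn":[0,0,-0.0255],"fingers":1},
    {"delta_pos":[0.1675,-0.44,0.1],"turn":[0,0,-0.0255],"fingers":1},
  ],
)

```text
clock: 2.85
position: [0.5595, 0.1718, 0.2501]
ee_rot: [0.991, 0.135, -0.0, 0.0]
ft_force: [-0.4, -0.8, 0.4]
grip_width: -0.0
grasp_force: 0.0
```

```bash
python3 - <<'E'
from h import *
print(get_obs()["position"],get_obs()["joint_pos"].round(2),delta((.558,.179,.18)))
c=camera("side");cv2.imwrite("pics/s2.png",c["color"][...,::-1])
E
```

```text
[0.55953061 0.17177735 0.25011813] [ 0.18  0.31 -0.69  1.53  0.2   1.37 -1.82] [ 0.    -0.007  0.07 ]
```

View pics/s2.png

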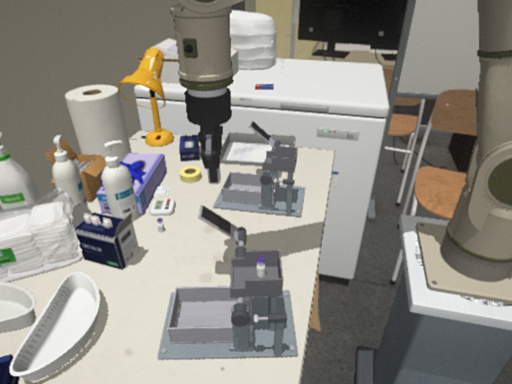

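The fingertips at (212,180) hang right above the paddle at (218,222), and the vial is still standing at (261,265). Now pressing.

Emit:
move_arm(
  plan=[
    {"delta_pos":[0,-0.0075,0.0375],"turn":[0,0,0],"fingers":1},
    {"delta_pos":[0,-0.0075,0.075],"turn":[0,0,0],"fingers":1},
    {"delta_pos":[0,-0.0075,0.0938],"turn":[0,0,0],"fingers":1},
    {"delta_pos":[0,-0.0075,0.1063],"turn":[0,0,0],"fingers":1},
    {"delta_pos":[0,-0.0075,0.1163],"turn":[0,0,0],"fingers":1},
    {"delta_pos":[0,-0.0075,0.1263],"turn":[0,0,0],"fingers":1},
    {"delta_pos":[0,-0.0075,0.1363],"turn":[0,0,0],"fingers":1},
    {"delta_pos":[0,-0.0075,0.1463],"turn":[0,0,0],"fingers":1},
    {"delta_pos":[0,-0.0075,0.1563],"turn":[0,0,0],"fingers":1},
    {"delta_pos":[0,-0.0075,0.1663],"turn":[0,0,0],"fingers":1},
    {"delta_pos":[0,-0.0075,0.1738],"turn":[0,0,0],"fingers":1},
    {"delta_pos":[0,-0.0075,0.1788],"turn":[0,0,0],"fingers":1},
  ],
)

```text
clock: 4.4
position: [0.5597, 0.1791, 0.1096]
ee_rot: [0.991, 0.135, 0.002, -0.0]
ft_force: [-2.3, -1.4, 10.5]
grip_width: -0.0
grasp_force: 4.6
```

To row units: 0.007 m / 0.8 = 0.0088, 0.004 m / 0.8 = 0.005.

Emit:
move_arm(
  plan=[
    {"delta_pos":[0,0,0.005],"turn":[0,0,0],"fingers":1},
    {"delta_pos":[0,0,0.0088],"turn":[0,0,0],"fingers":1},
    {"delta_pos":[0,0,0.0088],"turn":[0,0,0],"fingers":1},
  ],
)

```text
clock: 4.78
position: [0.5592, 0.1791, 0.1025]
ee_rot: [0.991, 0.135, 0.002, -0.0]
ft_force: [-1.0, -0.2, 11.0]
grip_width: 0.002
grasp_force: 4.2
```

```bash
python3 - <<'E'
from h import *
print(get_obs()["position"],get_obs()["ft_force"])
c=camera("side");cv2.imwrite("pics/s3.png",cv2.resize(c["color"][160:384,130:330,::-1],None,fx=2.6,fy=2.6))
E
```

```text
[0.55921288 0.17907095 0.10248233] [-1.03782417 -0.17713407 11.00437565]
```

View pics/s3.png

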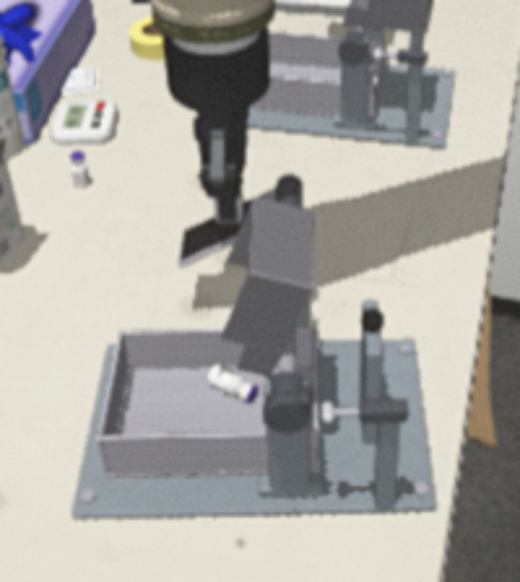

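The vial has dropped into the tray and lies at crop (232,382). The force shows the stop isn't reached yet, so I'll press on gently until it rises.

To row units: 0.005 m / 0.8 = 0.0063, 0.003 m / 0.8 = 0.0038.

Emit:
move_arm(
  plan=[
    {"delta_pos":[0,0,0.0038],"turn":[0,0,0],"fingers":1},
    {"delta_pos":[0,0,0.0063],"turn":[0,0,0],"fingers":1},
    {"delta_pos":[0,0,0.0063],"turn":[0,0,0],"fingers":1},
  ],
)

```text
clock: 5.2
position: [0.5595, 0.1792, 0.0977]
ee_rot: [0.991, 0.135, 0.002, -0.0]
ft_force: [-0.3, -0.3, 10.4]
grip_width: 0.003
grasp_force: 4.1
```

To row units: 0.004 m / 0.8 = 0.005, 0.003 m / 0.8 = 0.0038.

Emit:
move_arm(
  plan=[
    {"delta_pos":[0,0,0.0038],"turn":[0,0,0],"fingers":1},
    {"delta_pos":[0,0,0.005],"turn":[0,0,0],"fingers":1},
    {"delta_pos":[0,0,0.005],"turn":[0,0,0],"fingers":1},
  ],
)

```text
clock: 5.58
position: [0.5613, 0.1798, 0.0956]
ee_rot: [0.991, 0.135, 0.004, -0.001]
ft_force: [0.8, 0.2, 20.0]
grip_width: -0.002
grasp_force: 8.4
```

The force jumped to 20 N and the motion stalled, so this is the stop. Holding here for a second.

To row units: 0.001 m / 0.8 = 0.0013.

Emit:
move_arm(
  plan=[
    {"delta_pos":[0,0,0.0013],"turn":[0,0,0],"fingers":1},
    {"delta_pos":[0,0,0.0013],"turn":[0,0,0],"fingers":1},
    {"delta_pos":[0,0,0.0013],"turn":[0,0,0],"fingers":1},
    {"delta_pos":[0,0,0.0013],"turn":[0,0,0],"fingers":1},
    {"delta_pos":[0,0,0.0013],"turn":[0,0,0],"fingers":1},
    {"delta_pos":[0,0,0.0013],"turn":[0,0,0],"fingers":1},
    {"delta_pos":[0,0,0.0013],"turn":[0,0,0],"fingers":1},
    {"delta_pos":[0,0,0.0013],"turn":[0,0,0],"fingers":1},
  ],
)

```text
clock: 6.58
position: [0.5617, 0.1799, 0.0952]
ee_rot: [0.991, 0.135, 0.005, -0.001]
ft_force: [1.9, -0.2, 23.7]
grip_width: 0.003
grasp_force: 9.7
```

To row units: -0.18 m / 0.8 = -0.225, -0.15 m / 0.8 = -0.1875.

Emit:
move_arm(
  plan=[
    {"delta_pos":[0,0,-0.015],"turn":[0,0,0],"fingers":1},
    {"delta_pos":[0,0,-0.03],"turn":[0,0,0],"fingers":1},
    {"delta_pos":[0,0,-0.045],"turn":[0,0,0],"fingers":1},
    {"delta_pos":[0,0,-0.06],"turn":[0,0,0],"fingers":1},
    {"delta_pos":[0,0,-0.075],"turn":[0,0,0],"fingers":1},
    {"delta_pos":[0,0,-0.09],"turn":[0,0,0],"fingers":1},
    {"delta_pos":[0,0,-0.1063],"turn":[0,0,0],"fingers":1},
    {"delta_pos":[0,0,-0.1375],"turn":[0,0,0],"fingers":1},
    {"delta_pos":[0,0,-0.1875],"turn":[0,0,0],"fingers":1},
    {"delta_pos":[0,0,-0.225],"turn":[0,0,0],"fingers":1},
    {"delta_pos":[0,0,-0.225],"turn":[0,0,0],"fingers":1},
    {"delta_pos":[0,0,-0.225],"turn":[0,0,0],"fingers":1},
  ],
)

```text
clock: 8.07
position: [0.5575, 0.1787, 0.2699]
ee_rot: [0.991, 0.135, -0.0, 0.0]
ft_force: [0.3, 0.6, 0.5]
grip_width: -0.003
grasp_force: 0.0
```

```bash
python3 - <<'E'
from h import *
print(get_obs()["position"],get_obs()["ft_force"])
c=camera("side");cv2.imwrite("pics/s4.png",cv2.resize(c["color"][100:384,130:330,::-1],None,fx=2.1,fy=2.1))
P,m=cloud(c);d=np.load("side.npz")
for n,s in(("paddle",np.s_[208:235,203:235]),("bucket",np.s_[253:290,235:280]),("spare",np.s_[125:180,250:300])):
    k=m[s]&d["m"][s];e=(P[s]-d["P"][s])[k];print(n,np.median(np.abs(e),0).round(4),np.percentile(np.linalg.norm(e,axis=-1),[50,90]).round(4))
E
```

```text
[0.55753666 0.17871476 0.26985097] [0.28324069 0.57386057 0.4536505 ]
paddle [0.0004 0.001  0.0009] [0.0014 0.0034]
bucket [0.0002 0.0008 0.0008] [0.0012 0.0041]
spare [0.0004 0.0019 0.001 ] [0.0022 0.0055]
```

View pics/s4.png

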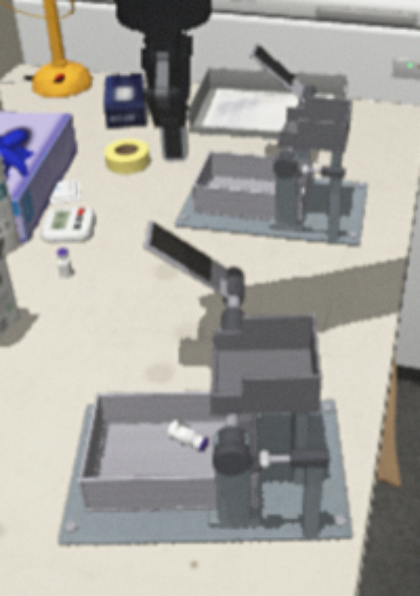

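The bucket at (266,360) and paddle at (185,255) are back at rest, matching the first picture to within about 2 mm. The vial lies in the tray at (187,435), the spare stand hasn't moved, and the gripper is clear.

```bash
python3 -c "
from workcell import *
print(hand_in())"
```

```text
the job is handed in; nothing more can be done
None
```

The vial is in its steel tray: I pressed the paddle to its stop and held it for about a second, the bucket swung fully home, the other stand was left alone, and the job is handed in (about 8 s of the 32 s used).

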